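# Clear a jammed cell from a battery-cell feeder

### The job

A fat yellow cell has jammed under the gate of the cell feeder. Push the red reject tray square and centred up against the feeder's rubber bumper, then slowly press the orange paddle down so that the fork lifts the yellow cell over the gate and it rolls into the tray, and ease the paddle slowly back up, without letting it snap, so that the four green cells roll down to the end stop. Leave the tray against the bumper and leave the bottle, tape roll and screwdriver alone.

Things in the scene. Friction and masses are not known exactly. Their poses are not given: they have to be found in the camera images.
- feeder: Fixed feeder, a blue and grey gravity chute. Origin on the bench near the gate; x level, downhill along the lane; y across; z up. Lane 69 mm wide, floor at z = 65 mm at x = 0, falling 10 degrees along +x; end stop at x = 83 mm; upstream end x = -118 mm. Clear side cheeks from x = -18 to 113 mm. Nothing is higher than 122 mm above the bench.
- gate (a point): Middle of the gate: two red tabs hanging 20 mm above the lane floor, this point at the height of their tops (27 mm above the floor). From them two steel reject rails run downhill above the lane, ending 114 mm past the gate and 72 mm above the bench.
- dock (a point): On the bench (z = 0) at the middle of the black rubber bumper's face, the feeder's downhill end (x = 90 mm, y = 0 in the feeder's frame); bumper 81 mm wide, 36 mm high. The tray belongs here, square and centred against it: tray centre 55 mm beyond this point along the feeder's x.
- ejector (a joint): Ejector rocker: 0 at rest, 0.5 rad at its hard stop (32 mm down); pivot 64 mm from the paddle. Pressing the paddle raises an orange fork under the jammed cell; near 0.37 rad (25 mm down) the cell rolls over the gate. The raised fork holds the other cells back. A spring resists (3 to 7 N at the paddle) and snaps it back if let go: keep under 1.5 rad/s (95 mm/s at the paddle) both ways.
- paddle (a point): Centre of the top of the orange press paddle (36 x 36 mm, 6 mm thick), on the arm beside the lane's +y side. At rest at x = 129, y = 105, z = 65 mm in the feeder's frame. Pressed straight down it sinks 30 mm at 0.45 rad, tilting from 13 degrees one way to 13 the other, and hardly shifts sideways (2 mm).
- fat_cell_center (a point): Centre of the jammed cell: yellow cylinder, 32 mm diameter, 65 mm long, about 140 g, lying across the lane (its y axis is its length), too fat to pass under the gate.
- tray_center (a point): Centre, half-way up, of the loose red open reject tray: 110 mm (its x) by 120 mm (its y) by 45 mm high, walls 4 mm, about 350 g. It starts 60 to 105 mm short of the bumper, up to 8 mm off the lane's centre line and a little turned. It slides easily on the bench when pushed.
- flux_bottle_center (a point): Half-way up a standing white bottle with a red cap, 38 mm diameter, 85 mm tall. Leave alone.
- tape_roll_center (a point): Centre of a yellow tape roll lying flat, 68 mm diameter, 18 mm high. Leave alone.
- screwdriver_grip (a point): Handle of an orange-handled screwdriver lying on the bench. Leave alone.
- cell1_center (a point): Centre of good cell 1 of 4 (1 is the foremost): green cylinder, 18 mm diameter, 65 mm long, 45 g, lying across the lane. Queued at the end stop it comes to about x = 75, z = 61 mm in the feeder's frame.
- cell2_center (a point): Centre of good cell 2 of 4 (1 is the foremost): green cylinder, 18 mm diameter, 65 mm long, 45 g, lying across the lane. Queued at the end stop it comes to about x = 57, z = 64 mm in the feeder's frame.
- cell3_center (a point): Centre of good cell 3 of 4 (1 is the foremost): green cylinder, 18 mm diameter, 65 mm long, 45 g, lying across the lane. Queued at the end stop it comes to about x = 39, z = 67 mm in the feeder's frame.
- cell4_center (a point): Centre of good cell 4 of 4 (1 is the foremost): green cylinder, 18 mm diameter, 65 mm long, 45 g, lying across the lane. Queued at the end stop it comes to about x = 21, z = 70 mm in the feeder's frame.
Things that resemble listed ones, but are neither listed nor needed, are in the scene too. What is shaped like the part that bears fat_cell_center but blue or purple is not meant.

How it is judged:
On the way, in this order (a step that is already met when the one before it is completed fails the run):
1. the tray stands square against the bumper, the jam still in the lane and the paddle up (x of tray_center in the frame of feeder between 0.138 and 0.156 m and y of tray_center in the frame of feeder between -0.02 and 0.02 m and angle between the x axis of tray_center and the x axis of feeder, either way round below 0.12 rad and x of fat_cell_center in the frame of feeder below 0 m and value of joint ejector below 0.08 rad), for 0.1 s.
2. the paddle is pressed and the fork has lifted the yellow cell over the gate (value of joint ejector above 0.25 rad and x of fat_cell_center in the frame of feeder above 0.02 m), for 0.05 s.
At the end, for the whole second after the job is handed in: Yellow cell in the tray below its rim; tray within 11 mm of the bumper, 20 mm of the lane's centre line, square to 0.12 rad; the four green cells queued at the end stop, each at most 7 mm short of its place; paddle up within 0.05 rad; all at rest (x of tray_center in the frame of feeder between 0.138 and 0.156 m and y of tray_center in the frame of feeder between -0.02 and 0.02 m and angle between the x axis of tray_center and the x axis of feeder, either way round below 0.12 rad and x of fat_cell_center in the frame of tray_center between -0.052 and 0.052 m and y of fat_cell_center in the frame of tray_center between -0.052 and 0.052 m and z of fat_cell_center in the frame of tray_center between -0.022 and 0.012 m and x of cell1_center in the frame of feeder above 0.0684 m and y of cell1_center in the frame of feeder between -0.012 and 0.012 m and z of cell1_center in the frame of feeder between 0.05 and 0.083 m and x of cell2_center in the frame of feeder above 0.0506 m and y of cell2_center in the frame of feeder between -0.012 and 0.012 m and z of cell2_center in the frame of feeder between 0.05 and 0.083 m and x of cell3_center in the frame of feeder above 0.0328 m and y of cell3_center in the frame of feeder between -0.012 and 0.012 m and z of cell3_center in the frame of feeder between 0.05 and 0.083 m and x of cell4_center in the frame of feeder above 0.015 m and y of cell4_center in the frame of feeder between -0.012 and 0.012 m and z of cell4_center in the frame of feeder between 0.05 and 0.083 m and value of joint ejector below 0.05 rad and linear speed of each of fat_cell, tray, cell1, cell4 below 0.02 m/s); the robot touches nothing.
It fails at once if the paddle is moved faster than 1.5 rad/s, or snaps back (velocity of joint ejector above 1.5 rad/s or velocity of joint ejector below -1.5 rad/s).
It fails at once if the bottle, tape roll or screwdriver is moved more than 20 mm (distance of any of flux_bottle_center, tape_roll_center, screwdriver_grip from where it was at the start of the episode above 0.02 m).
It also fails if it takes over 58 s, if anything falls off the work surface, if the arm or the gripper's body presses on something with over 40 N, if the wrist force passes 120 N, or if a joint passes its speed limit or range.

### The arm

A 7-joint arm with a two-finger parallel gripper is mounted at the origin on the work surface. World frame = base frame: x ahead of the robot, y to its left, z up, the work surface at z = 0. Lengths are in m, angles in rad, forces in N, time in s.
With the tool pointing down it reaches from about 0.4 to 0.85 m from the base axis. Payload 10.4 kg.
Tool frame: the origin (TCP) lies between the finger pads; the fingertips stand 14 mm ahead of it and the grasp point (between the pads) lies 5 mm behind it; z points along the fingers, y is the direction in which the jaws open and shut (so a half turn about z gives the same grasp; the last joint's range is limited). The gripper opens to 87 mm and grips with 3 to 60 N. Pads are 19 mm wide; open, the fingers measure 117 mm over their backs; the gripper's body (75 mm by 190 mm) begins 51 mm behind the grasp point.
Start: joints at [1.289, 0.332, -0.065, 1.46, 0.022, 1.35, -0.088], TCP at [0.16, -0.604, 0.237] pointing down, gripper open.
Joint ranges: [-2.6, 2.6], [-0.5, 2.12], [-1.47, 1.34], [0.16, 2.42], [-1.27, 4.41], [0.06, 2.06], [-2.6, 2.6]. Speed limits (rad/s): [2.22, 2.22, 2.79, 2.79, 3.14, 3.14, 3.14].

### API

Orientations are given as a unit quaternion [x, y, z, w].
In Python, from bench import readout, camera, calibration, order gives the robot as it stands.
- The arm moves only by the tool apply_moves, never from a script. Its argument "deltas" is a list of rows, each an object with "translation": the shift along the world's x, y, z in m, a list of three; "turn": the turn, a rotation vector about the world's x, y, z in rad, a list of three; "hand": the finger opening in m, from 0 to 0.087. A call has 1 to 5 rows; each row shifts and turns the pose as measured when the row begins; what a row does not reach is not made up. A row lasts 1/10 s, in which the tool goes at most 50 mm and 8.59 degrees, less where a joint would pass 70% of its speed; a pose out of reach is approached as far as the arm can. A call with a gripper value outside its range is refused whole. The fingers move at their own pace and stop on an object; "newtons" is the grip in N (left out, the last holds). Time passes only in rows, so rows that do not move let the fingers close. It gives the time, the measured TCP pose, the force and the opening at its end, in the units of the state.
- readout.read_state(): the state, without advancing time (a new reading comes with each control period).
- camera(name): name is "scene" or "top" or "wrist"; returns the picture (420x560x3 uint8, red, green, blue); there is no depth.
- calibration(name): a dict with "fx", "fy", "cx", "cy" (pixels), "extrinsics" (4x4, takes a point from world to camera coordinates). Camera axes: x right, y down, z forward; pixel columns grow to the right and rows downward; lengths in m; the calibration is good to about 2 mm. A picture is of the moment at which its call begins: read the wrist's pose just before it. calibration takes no time and is no camera call; for the wrist camera it gives the pose at the moment of the call.
- order.close_job(): hands the job in, once; it reports no verdict.
The state is a dict: "time": time; "joint_positions": joint angles; "joint_vel": joint speeds; "joint_torque": joint torques, N m; "ee_pos": TCP position; "eef_rot": TCP orientation; "ft_force": force on the tool from outside, world axes, zero at the start; "torque": the same for the moment, N m; "width": finger opening in m.
Only numpy, scipy, OpenCV 4.12 (cv2) and the standard library are available. Lean on these libraries where they do the work, as an engineer would, in place of code of your own. Each camera call takes 0.05 s, during which the arm holds its last target. There are 200 camera calls.

## Working session

There is one attempt and no reset: what is moved stays moved. The work goes in short steps, Python scripts to look and compute and a tool call to move; the robot and the scene stay as the last step left them, time stands still between calls to the robot, and variables do not carry over. Pictures are saved under pics/ and viewed, about 8 in all and at most 12, crops included, and the job is handed in when it is done.

Besides the shell and the picture viewer there is one more tool, called as a command line: name --argument value ..., lists and objects as JSON in quotes. apply_moves: Moves the arm, as the interface text tells. Its arguments: {"type":"object","properties":{"deltas":{"type":"array","items":{"type":"object","properties":{"translation":{"type":"array","items":{"type":"number"}},"turn":{"type":"array","items":{"type":"number"}},"hand":{"type":"number"}}}},"newtons":{"type":"number"}},"required":["deltas"]}

```bash
mkdir -p pics
cat > h.py <<'E'
import numpy as np, cv2
from bench import readout, camera, calibration, order
def save(n,f):
    c=calibration(n); im=camera(n); cv2.imwrite(f,im[:,:,::-1]); return im,c
def ray(c,u,v,z):
    T=np.array(c["extrinsics"]);R=T[:3,:3];t=T[:3,3];o=-R.T@t
    d=R.T@np.array([(u-c["cx"])/c["fx"],(v-c["cy"])/c["fy"],1.]);return o+d*(z-o[2])/d[2]
def proj(c,p):
    T=np.array(c["extrinsics"]);q=T[:3,:3]@np.array(p)+T[:3,3];return q[0]/q[2]*c["fx"]+c["cx"],q[1]/q[2]*c["fy"]+c["cy"]
E
python3 - <<'E'
from h import *
for n in("scene","top"):
    im,c=save(n,f"pics/{n}0.png"); T=np.array(c["extrinsics"]);print(n,c["fx"],-T[:3,:3].T@T[:3,3],T[:3,:3].round(3).tolist())
s=readout.read_state();print(s["time"],s["ee_pos"],s["eef_rot"],s["ft_force"])
E
```

```text
scene 407.85878473304706 [0.8054582  0.1527346  0.70889306] [[-0.732, 0.681, -0.002], [0.576, 0.617, -0.537], [-0.364, -0.395, -0.844]]
top 424.600061283607 [ 0.44880429 -0.12928251  0.8235252 ] [[0.018, -1.0, 0.006], [-0.986, -0.019, -0.165], [0.165, -0.003, -0.986]]
0.1 [ 0.15985214 -0.60388177  0.2358417 ] [ 9.91637837e-01  1.29050409e-01 -1.14969401e-04 -6.16012567e-04] [ 0.06181651  0.28661139 -0.39763306]
```

View pics/top0.png

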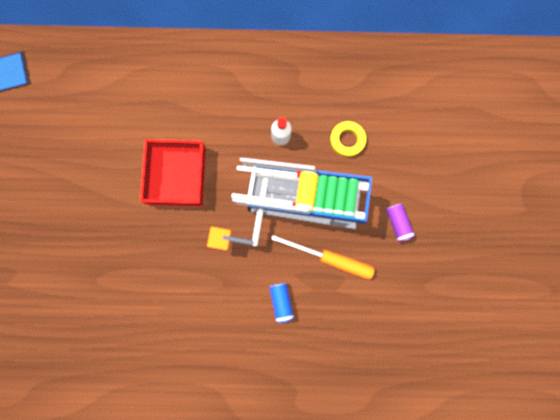

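View pics/scene0.png

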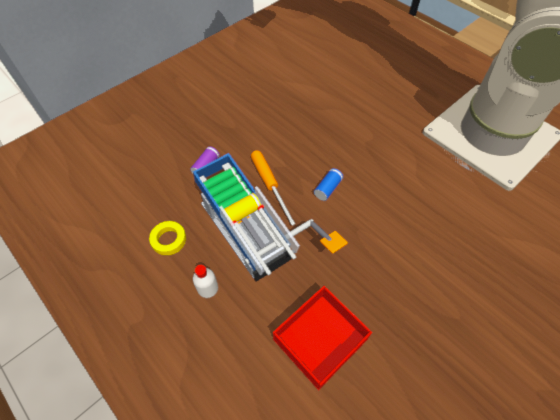

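Run:
```python
from h import *
from scipy.optimize import least_squares
cs={n:calibration(n) for n in("top","scene")}
ims={n:cv2.imread(f"pics/{n}0.png") for n in cs}
def blobs(n,lo,hi,amin=60):
    h=cv2.cvtColor(ims[n],cv2.COLOR_BGR2HSV);m=cv2.inRange(h,lo,hi)
    k,l,s,c=cv2.connectedComponentsWithStats(m);return [(s[i,4],c[i].round(1),s[i,:4].tolist()) for i in range(1,k) if s[i,4]>amin],m
R={"orange":((14,180,150),(22,255,255)),"yellow":((23,150,120),(33,255,255)),"green":((50,120,60),(80,255,255)),"red":((0,215,90),(4,255,255))}
for n in cs:
    for k,(lo,hi) in R.items():
        b,m=blobs(n,lo,hi)
        for x in b: print(n,k,x)
b,m=blobs("top",*R["red"])
i=max(cv2.findContours(m,cv2.RETR_EXTERNAL,cv2.CHAIN_APPROX_NONE)[0],key=cv2.contourArea)
bx=cv2.boxPoints(cv2.minAreaRect(i))
P=np.array([ray(cs["top"],*p,0.045)[:2] for p in bx]);print("tray px",bx.round(1).tolist());print(P.round(4),P.mean(0),[np.linalg.norm(P[j]-P[j-1]).round(4) for j in range(4)])
```

```text
top orange (np.int32(199), array([348. , 264.6]), [321, 250, 53, 29])
top yellow (np.int32(780), array([348. , 138.2]), [330, 121, 37, 35])
top yellow (np.int32(485), array([307.4, 188.1]), [296, 173, 22, 33])
top yellow (np.int32(322), array([217.6, 238. ]), [208, 228, 22, 21])
top yellow (np.int32(466), array([347.7, 264.3]), [322, 252, 51, 25])
top green (np.int32(1264), array([335.8, 192.7]), [314, 175, 44, 37])
scene orange (np.int32(483), array([263.7, 169.1]), [251, 150, 28, 41])
scene orange (np.int32(347), array([334.2, 241.8]), [320, 230, 28, 24])
scene yellow (np.int32(499), array([241.5, 208.2]), [225, 195, 33, 26])
scene yellow (np.int32(821), array([167.2, 237.5]), [149, 221, 37, 34])
scene green (np.int32(979), array([225.1, 188.4]), [204, 169, 44, 39])
scene red (np.int32(106), array([200.5, 270.3]), [195, 265, 11, 12])
scene red (np.int32(5403), array([320.8, 336.2]), [273, 286, 99, 104])
tray px [[147.6999969482422, 143.89999389648438], [148.1999969482422, 140.5], [157.0, 142.0], [156.39999389648438, 145.39999389648438]]
[[0.6807 0.1059]
 [0.6875 0.1053]
 [0.6849 0.0885]
 [0.6782 0.0892]] [0.68282949 0.09722563] [np.float64(0.0169), np.float64(0.0067), np.float64(0.017), np.float64(0.0067)]
```

```bash
cat > m.py <<'E'
from h import *
def tray(im_bgr,c):
    h=cv2.cvtColor(im_bgr,cv2.COLOR_BGR2HSV)
    m=cv2.inRange(h,(0,200,70),(8,255,255))|cv2.inRange(h,(172,200,70),(180,255,255))
    m[:, 225:]=0
    i=max(cv2.findContours(m,cv2.RETR_EXTERNAL,cv2.CHAIN_APPROX_NONE)[0],key=cv2.contourArea)
    bx=cv2.boxPoints(cv2.minAreaRect(i)); return bx,np.array([ray(c,*p,0.045)[:2] for p in bx])
E
python3 - <<'E'
from m import *
cs={n:calibration(n) for n in("top","scene")}
ims={n:cv2.imread(f"pics/{n}0.png") for n in cs}
bx,P=tray(ims["top"],cs["top"])
print(bx.round(1).tolist());print(P.round(4).tolist(),P.mean(0),[np.linalg.norm(P[j]-P[j-1]).round(4) for j in range(4)])
h=cv2.cvtColor(ims["top"],cv2.COLOR_BGR2HSV)[220:256,195:240]
m=cv2.inRange(h,(14,200,170),(33,255,255));k,l,s,c=cv2.connectedComponentsWithStats(m);j=1+s[1:,4].argmax();pt=c[j]+[195,220];print("paddle px",pt,s[j])
def tri(a,b):
    A=[]
    for n,(u,v) in(("top",a),("scene",b)):
        c=cs[n];K=np.array([[c["fx"],0,c["cx"]],[0,c["fy"],c["cy"]],[0,0,1]]);A.append(K@np.array(c["extrinsics"])[:3])
    X=cv2.triangulatePoints(A[0],A[1],np.array(a,float).reshape(2,1),np.array(b,float).reshape(2,1));return (X[:3]/X[3]).ravel()
pad=tri(pt,(334.2,241.8));yel=tri((307.4,188.1),(241.5,208.2));gr=tri((335.8,192.7),(225.1,188.4));print("tri",pad,yel,gr)
p=ray(cs["top"],*pt,.065);y=ray(cs["top"],307.4,188.1,.093);g=ray(cs["top"],335.8,192.7,.092);print(p,y,g)
d=(p-y)[:2];L=np.hypot(*d);xf=np.sqrt(L**2-.105**2)
yaw=np.arctan2(d[1],d[0])-np.arctan2(.105,xf);O=p[:2]-np.array([[np.cos(yaw),-np.sin(yaw)],[np.sin(yaw),np.cos(yaw)]])@[.129,.105]
R=np.array([[np.cos(yaw),-np.sin(yaw)],[np.sin(yaw),np.cos(yaw)]])
F=lambda q:R.T@(np.array(q)[:2]-O)
print("yaw",yaw,"O",O,"yelF",F(y),"grF",F(g),"trayF",F(P.mean(0)),[F(q).round(4).tolist() for q in P])
for q in[(.09,0),(.145,0),(.129,.105)]:print(q,R@q+O)
for q in[(.09,.04,.036),(.09,-.04,.036),(.09,0,.036),(-.118,.04,.09),(-.118,-.04,.09)]:
    w=R@q[:2]+O;print(q,proj(cs["top"],[*w,q[2]]))
E
```

```text
[[141.1999969482422, 203.3000030517578], [144.89999389648438, 138.39999389648438], [205.5, 141.89999389648438], [201.8000030517578, 206.6999969482422]]
[[0.5667, 0.1104], [0.6915, 0.1119], [0.687, -0.0035], [0.5624, -0.0021]] [0.62690887 0.05416745] [np.float64(0.1126), np.float64(0.1248), np.float64(0.1155), np.float64(0.1246)]
paddle px [216. 248.] [21 28  1  1  1]
tri [ 0.49074792 -0.03647066  0.04653027] [ 0.5902723  -0.1913123   0.09212468] [ 0.58398517 -0.24236544  0.09440633]
[ 0.48594473 -0.03392495  0.065     ] [ 0.59195443 -0.19333225  0.093     ] [ 0.58491096 -0.24325901  0.092     ]
yaw 1.5771171605424987 O [ 0.59175802 -0.16225869] yelF [-3.10741864e-02  3.20133268e-17] grF [-0.08095543  0.0073589 ] trayF [ 0.21619963 -0.03651814] [[0.2728, 0.0233], [0.2736, -0.1015], [0.1582, -0.0962], [0.1603, 0.0283]]
(0.09, 0) [ 0.59118914 -0.07226048]
(0.145, 0) [ 0.5908415  -0.01726158]
(0.129, 0.105) [ 0.48594473 -0.03392495]
(0.09, 0.04, 0.036) (np.float64(239.97466672603244), np.float64(214.09472802862055))
(0.09, -0.04, 0.036) (np.float64(241.00363575786963), np.float64(172.32093333587412))
(0.09, 0, 0.036) (np.float64(240.49339548212237), np.float64(193.0355242162041))
(-0.118, 0.04, 0.09) (np.float64(357.07286241372174), np.float64(211.5783129735879))
(-0.118, -0.04, 0.09) (np.float64(356.12399760601227), np.float64(166.94640662131843))
```

Run:
```python
from m import *
c=calibration("top");im=cv2.imread("pics/top0.png");_,P=tray(im,c)
h=cv2.cvtColor(im,cv2.COLOR_BGR2HSV)
m=cv2.inRange(h,(12,170,170),(33,255,255));m[:225]=0;m[252:]=0;m[:,:204]=0;m[:,234:]=0
cnt=max(cv2.findContours(m,0,1)[0],key=cv2.contourArea);(pt,sz,an)=cv2.minAreaRect(cnt);print(pt,sz,an)
p=ray(c,*pt,.065);y=ray(c,307.4,188.1,.093);g=ray(c,335.8,192.7,.092)
d=(p-y)[:2];L=np.hypot(*d);xf=np.sqrt(L**2-.105**2)
yaw=np.arctan2(d[1],d[0])-np.arctan2(.105,xf);R=np.array([[np.cos(yaw),-np.sin(yaw)],[np.sin(yaw),np.cos(yaw)]]);O=p[:2]-R@[.129,.105]
F=lambda q:R.T@(np.array(q)[:2]-O)
print("p",p,"yaw",yaw,"yg yaw",np.arctan2(*(y-g)[1::-1]),"O",O,"yelF",F(y),"grF",F(g),"trayF",F(P.mean(0)),[F(q).round(4).tolist() for q in P])
for q in[(.09,0),(.145,0),(.2,0),(.129,.105)]:print(q,R@q+O)
big=cv2.resize(im[120:270,130:380],None,fx=3,fy=3,interpolation=cv2.INTER_CUBIC)
for q in[(.09,.04,.036),(.09,-.04,.036),(-.118,.04,.09),(-.118,-.04,.09),(.2,.06,.045),(.2,-.06,.045)]:
    u,v=proj(c,[*(R@q[:2]+O),q[2]]);print(q,u,v);cv2.circle(big,(int((u-130)*3),int((v-120)*3)),3,(255,0,255),-1)
cv2.imwrite("pics/crop1.png",big)
```

```text
(218.270263671875, 237.8783721923828) (21.86506462097168, 21.700664520263672) 9.462322235107422
p [ 0.50395934 -0.03724951  0.065     ] yaw 1.4580286041394577 yg yaw 1.430645266197645 O [ 0.5937762  -0.17724569] yelF [-1.61893862e-02  3.33639150e-17] grF [-0.06659163  0.00138053] trayF [ 0.23367169 -0.00688157] [[0.2827, 0.0592], [0.2983, -0.0646], [0.1831, -0.0731], [0.1705, 0.0509]]
(0.09, 0) [ 0.6039038  -0.08781733]
(0.145, 0) [ 0.61009289 -0.03316667]
(0.2, 0) [0.61628198 0.021484  ]
(0.129, 0.105) [ 0.50395934 -0.03724951]
(0.09, 0.04, 0.036) 245.95298352558842 207.33956690107092
(0.09, -0.04, 0.036) 251.86580709083435 166.14359615969767
(-0.118, 0.04, 0.09) 362.6172999701413 218.37213824403375
(-0.118, -0.04, 0.09) 366.93542257170793 173.8902772552878
(0.2, 0.06, 0.045) 185.24859506732065 209.4899573489554
(0.2, -0.06, 0.045) 195.64783066438946 147.3450335356252
```

View pics/crop1.png

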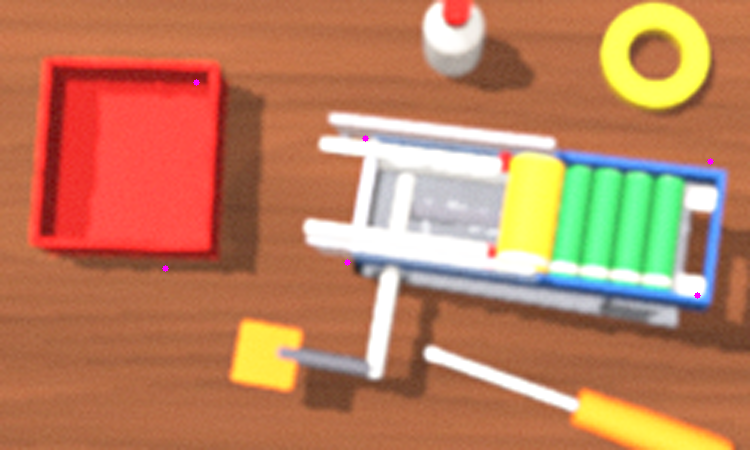

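The top view shows the tray (about 89 mm short, turned 0.1 rad), the jam and the paddle. Feeder yaw is about 1.435 rad. Next I move behind the tray with the jaws spread across the lane.

apply_moves --deltas '[{"translation": [0.024, 0.0375, 0], "turn": [0, 0, 0.06], "hand": 0.087}, {"translation": [0.024, 0.0375, 0], "turn": [0, 0, 0.06], "hand": 0.087}, {"translation": [0.024, 0.0375, 0], "turn": [0, 0, 0.06], "hand": 0.087}, {"translation": [0.024, 0.0375, 0], "turn": [0, 0, 0.06], "hand": 0.087}, {"translation": [0.024, 0.0375, 0], "turn": [0, 0, 0.06], "hand": 0.087}]'

```text
time: 0.6
ee_pos: [0.2768, -0.413, 0.2321]
eef_rot: [0.961, 0.276, -0.002, -0.002]
ft_force: [1.1, -0.5, 1.3]
width: 0.0867
```

apply_moves --deltas '[{"translation": [0.024, 0.0375, 0], "turn": [0, 0, 0.06], "hand": 0.087}, {"translation": [0.024, 0.0375, 0], "turn": [0, 0, 0.06], "hand": 0.087}, {"translation": [0.024, 0.0375, 0], "turn": [0, 0, 0.06], "hand": 0.087}, {"translation": [0.024, 0.0375, 0], "turn": [0, 0, 0.06], "hand": 0.087}, {"translation": [0.024, 0.0375, 0], "turn": [0, 0, 0.06], "hand": 0.087}]'

```text
time: 1.1
ee_pos: [0.3992, -0.2165, 0.2313]
eef_rot: [0.907, 0.422, -0.003, -0.002]
ft_force: [0.8, -1.2, -0.2]
width: 0.087
```

apply_moves --deltas '[{"translation": [0.024, 0.0375, 0], "turn": [0, 0, 0.06], "hand": 0.087}, {"translation": [0.024, 0.0375, 0], "turn": [0, 0, 0.06], "hand": 0.087}, {"translation": [0.024, 0.0375, 0], "turn": [0, 0, 0.06], "hand": 0.087}, {"translation": [0.024, 0.0375, 0], "turn": [0, 0, 0.06], "hand": 0.087}, {"translation": [0.024, 0.0375, 0], "turn": [0, 0, 0.06], "hand": 0.087}]'

```text
time: 1.6
ee_pos: [0.5216, -0.0206, 0.2311]
eef_rot: [0.83, 0.557, -0.004, -0.0]
ft_force: [0.4, -1.2, 0.8]
width: 0.087
```

```bash
cat >> h.py <<'E'
from scipy.spatial.transform import Rotation as Ro
YAW=1.435;C=np.array([.612,-.0335]);FR=np.array([[np.cos(YAW),-np.sin(YAW)],[np.sin(YAW),np.cos(YAW)]])
def toF(p): return FR.T@(np.array(p)[:2]-C)+[.145,0]
def toW(q): return FR@(np.array(q)-[.145,0])+C
def st():
    s=readout.read_state();M=Ro.from_quat(s["eef_rot"]).as_matrix();print("t",s["time"],"p",np.round(s["ee_pos"],4),"F",toF(s["ee_pos"]).round(4),"jawyaw",np.arctan2(M[1,1],M[0,1]).round(3),"z",M[:,2].round(3),"f",np.round(s["ft_force"],1),"q7",s["joint_positions"][6],"w",s["width"]);return s
E
python3 -c "
from h import *
st()
print('target',toW([.324,-.003]),'jaw',YAW-np.pi/2)"
```

```text
t 1.6 p [ 0.5216 -0.0206  0.2311] F [0.1455 0.0913] jawyaw -0.389 z [-0.007 -0.004 -1.   ] f [ 0.4 -1.2  0.8] q7 -0.5304868606113675 w 0.08696388913999185
target [0.63920529 0.14344596] jaw -0.1357963267948965
```

apply_moves --deltas '[{"translation": [0.024, 0.033, 0], "turn": [0, 0, 0.05], "hand": 0.087}, {"translation": [0.024, 0.033, 0], "turn": [0, 0, 0.05], "hand": 0.087}, {"translation": [0.024, 0.033, 0], "turn": [0, 0, 0.05], "hand": 0.087}, {"translation": [0.024, 0.033, 0], "turn": [0, 0, 0.05], "hand": 0.087}, {"translation": [0.02, 0.033, 0], "turn": [0, 0, 0.05], "hand": 0.087}]'

```text
time: 2.1
ee_pos: [0.6412, 0.1513, 0.2292]
eef_rot: [0.752, 0.659, -0.005, -0.0]
ft_force: [0.1, -0.1, -0.1]
width: 0.087
```

apply_moves --deltas '[{"translation": [0, 0, 0], "turn": [0, 0, 0], "hand": 0.087}, {"translation": [0, 0, -0.03], "turn": [0, 0, 0], "hand": 0.087}, {"translation": [0, 0, -0.03], "turn": [0, 0, 0], "hand": 0.087}]'

```text
time: 2.4
ee_pos: [0.6428, 0.1594, 0.169]
eef_rot: [0.749, 0.663, -0.002, -0.002]
ft_force: [0.2, -0.9, -0.8]
width: 0.0869
```

```bash
python3 -c "
from h import *
st()
save('wrist','pics/wrist1.png');save('top','pics/top1.png')
a=cv2.imread('pics/wrist1.png');b=cv2.imread('pics/top1.png')
cv2.imwrite('pics/w1.png',np.hstack([cv2.resize(a,(400,300)),cv2.resize(b[100:310,80:360],(400,300))]))"
```

```text
t 2.4 p [0.6428 0.1594 0.169 ] F [ 0.3403 -0.0044] jawyaw -0.121 z [-0.006 -0.    -1.   ] f [ 0.2 -0.9 -0.8] q7 -0.6785379614402621 w 0.0868608366645981
```

View pics/w1.png

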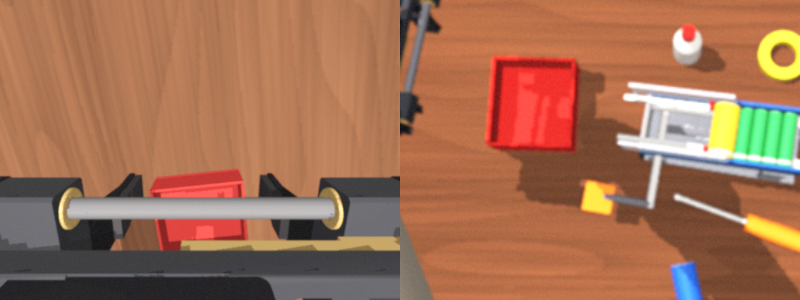

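Picture shows the open fingers past the tray's far wall (tray at about (200,210) in the wrist half), clear to go down. Descend and start to push.

apply_moves --deltas '[{"translation": [0, 0, -0.033], "turn": [0, 0, -0.015], "hand": 0.087}, {"translation": [0, 0, -0.033], "turn": [0, 0, 0], "hand": 0.087}, {"translation": [0, 0, -0.033], "turn": [0, 0, 0], "hand": 0.087}, {"translation": [0, 0, -0.03], "turn": [0, 0, 0], "hand": 0.087}, {"translation": [0, 0, 0], "turn": [0, 0, 0], "hand": 0.087}]'

```text
time: 3.0
ee_pos: [0.6434, 0.154, 0.0404]
eef_rot: [0.756, 0.655, -0.003, -0.001]
ft_force: [-0.2, 0.5, -0.2]
width: 0.0872
```

apply_moves --deltas '[{"translation": [-0.0013, -0.01, 0], "turn": [0, 0, 0], "hand": 0.087}, {"translation": [-0.0013, -0.01, 0], "turn": [0, 0, 0], "hand": 0.087}, {"translation": [-0.0013, -0.01, 0], "turn": [0, 0, 0], "hand": 0.087}, {"translation": [-0.0013, -0.01, 0], "turn": [0, 0, 0], "hand": 0.087}, {"translation": [-0.0013, -0.01, 0], "turn": [0, 0, 0], "hand": 0.087}]'

```text
time: 3.5
ee_pos: [0.6404, 0.1012, 0.0493]
eef_rot: [0.756, 0.654, 0.001, 0.002]
ft_force: [-0.4, 1.2, -0.7]
width: 0.0869
```

```bash
python3 -c "
from h import *
st()"
```

```text
t 3.5 p [0.6404 0.1012 0.0493] F [ 0.2823 -0.0099] jawyaw -0.144 z [ 0.004 -0.002 -1.   ] f [-0.4  1.2 -0.7] q7 -0.669750764225187 w 0.08686824738440181
```

apply_moves --deltas '[{"translation": [-0.002, 0.002, -0.012], "turn": [0, 0, 0], "hand": 0.087}, {"translation": [-0.002, 0, -0.006], "turn": [0, 0, 0.005], "hand": 0.087}, {"translation": [-0.0013, -0.008, -0.001], "turn": [0, 0, 0], "hand": 0.087}, {"translation": [-0.0013, -0.008, -0.001], "turn": [0, 0, 0], "hand": 0.087}, {"translation": [-0.0013, -0.008, -0.001], "turn": [0, 0, 0], "hand": 0.087}]'

```text
time: 4.0
ee_pos: [0.6323, 0.079, 0.0278]
eef_rot: [0.754, 0.657, 0.002, 0.002]
ft_force: [0.5, 2.7, 1.8]
width: 0.087
```

apply_moves --deltas '[{"translation": [-0.0013, -0.008, -0.001], "turn": [0, 0, 0], "hand": 0.087}, {"translation": [-0.0013, -0.008, -0.001], "turn": [0, 0, 0], "hand": 0.087}, {"translation": [-0.0013, -0.008, -0.001], "turn": [0, 0, 0], "hand": 0.087}]'

```text
time: 4.3
ee_pos: [0.6285, 0.0534, 0.0251]
eef_rot: [0.754, 0.657, 0.003, 0.002]
ft_force: [0.0, 3.2, 2.1]
width: 0.0864
```

```bash
python3 -c "
from m import *
st()
im,c=save('top','pics/top2.png');bx,P=tray(cv2.imread('pics/top2.png'),c);print(bx.tolist(),[toF(q).round(4).tolist() for q in P])
cv2.imwrite('pics/t2.png',cv2.resize(im[100:310,80:360,::-1],(800,600)))"
```

```text
t 4.3 p [0.6285 0.0534 0.0251] F [ 0.2334 -0.0045] jawyaw -0.137 z [ 0.007  0.001 -1.   ] f [0.  3.2 2.1] q7 -0.6039322796327674 w 0.08639058975736609
[[185.0, 215.0], [185.0, 144.0], [224.0, 144.0], [224.0, 215.0]] [[0.1972, 0.0733], [0.2226, -0.0601], [0.1495, -0.0716], [0.1262, 0.0623]]
```

View pics/t2.png

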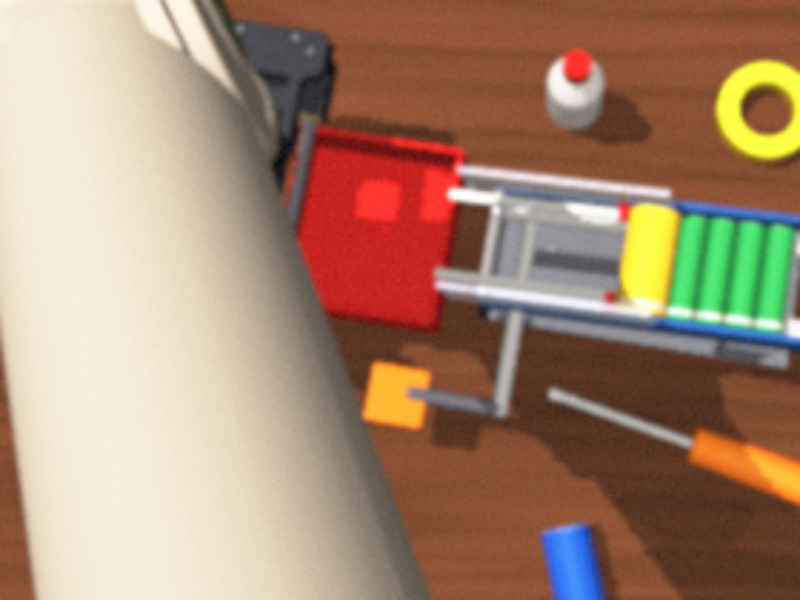

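Tray is now square to the feeder (near edge (463,150)–(437,328) in the crop) with about 20 mm to go. I continue slowly and watch the force.

apply_moves --deltas '[{"translation": [-0.0008, -0.006, 0.001], "turn": [0, 0, 0], "hand": 0.087}, {"translation": [-0.0008, -0.006, 0.001], "turn": [0, 0, 0], "hand": 0.087}, {"translation": [-0.0006, -0.004, 0], "turn": [0, 0, 0], "hand": 0.087}]'

```text
time: 4.65
ee_pos: [0.6252, 0.0328, 0.0261]
eef_rot: [0.755, 0.656, 0.001, 0.002]
ft_force: [1.3, 3.4, 2.2]
width: 0.0869
```

apply_moves --deltas '[{"translation": [-0.0005, -0.003, 0], "turn": [0, 0, 0], "hand": 0.087}, {"translation": [-0.0005, -0.003, 0], "turn": [0, 0, 0], "hand": 0.087}]'

```text
time: 4.85
ee_pos: [0.6244, 0.0274, 0.0263]
eef_rot: [0.755, 0.656, 0.002, 0.001]
ft_force: [1.8, 11.3, -1.0]
width: 0.0869
```

```bash
python3 -c "
from h import *
st()"
```

```text
t 4.85 p [0.6244 0.0274 0.0263] F [ 0.207 -0.004] jawyaw -0.14 z [ 0.005  0.001 -1.   ] f [ 1.8 11.3 -1. ] q7 -0.5636685009831357 w 0.08692651784019743
```

apply_moves --deltas '[{"translation": [-0.0003, -0.002, 0], "turn": [0, 0, 0], "hand": 0.087}, {"translation": [-0.0003, -0.002, 0], "turn": [0, 0, 0], "hand": 0.087}]'

```text
time: 5.05
ee_pos: [0.6241, 0.0276, 0.0267]
eef_rot: [0.754, 0.657, 0.005, -0.0]
ft_force: [1.3, 6.7, -2.0]
width: 0.0872
```

apply_moves --deltas '[{"translation": [0.001, 0.006, 0], "turn": [0, 0, 0], "hand": 0.087}, {"translation": [0.003, 0.015, 0], "turn": [0, 0, 0], "hand": 0.087}, {"translation": [0.002, 0.01, 0.02], "turn": [0, 0, 0], "hand": 0.087}, {"translation": [0, 0, 0.045], "turn": [0, 0, 0], "hand": 0.087}, {"translation": [0, 0, 0.045], "turn": [0, 0, 0], "hand": 0.087}]'

```text
time: 5.55
ee_pos: [0.6257, 0.0611, 0.1325]
eef_rot: [0.754, 0.657, -0.001, -0.004]
ft_force: [0.3, -0.3, -0.3]
width: 0.0873
```

apply_moves --deltas '[{"translation": [0, 0, 0.03], "turn": [0, 0, 0.13], "hand": 0.0}, {"translation": [-0.01, -0.008, 0.01], "turn": [0, 0, 0.13], "hand": 0.0}, {"translation": [-0.01, -0.008, 0], "turn": [0, 0, 0.13], "hand": 0.0}, {"translation": [-0.01, -0.008, 0], "turn": [0, 0, 0.13], "hand": 0.0}, {"translation": [-0.01, -0.008, 0], "turn": [0, 0, 0.13], "hand": 0.0}]'

```text
time: 6.05
ee_pos: [0.5881, 0.0362, 0.1826]
eef_rot: [0.492, 0.871, 0.002, 0.0]
ft_force: [1.0, -0.6, -0.2]
width: 0.0546
```

apply_moves --deltas '[{"translation": [-0.012, -0.01, 0], "turn": [0, 0, 0.13], "hand": 0.0}, {"translation": [-0.012, -0.01, 0], "turn": [0, 0, 0.13], "hand": 0.0}, {"translation": [-0.012, -0.01, 0], "turn": [0, 0, 0.13], "hand": 0.0}, {"translation": [-0.012, -0.01, 0], "turn": [0, 0, 0.13], "hand": 0.0}, {"translation": [-0.012, -0.01, 0], "turn": [0, 0, 0.13], "hand": 0.0}]'

```text
time: 6.55
ee_pos: [0.5262, -0.0111, 0.183]
eef_rot: [0.172, 0.985, 0.001, -0.0]
ft_force: [0.3, -0.6, 1.1]
width: 0.0153
```

```bash
python3 -c "
from m import *
st()
s,c=save('scene','pics/scene3.png');im,ct=save('wrist','pics/wrist3.png')
cv2.imwrite('pics/s3.png',np.hstack([cv2.resize(s[130:410,130:410,::-1],(400,400)),cv2.resize(im[:,:,::-1],(400,400))]))"
```

```text
t 6.55 p [ 0.5262 -0.0111  0.183 ] F [0.1555 0.0881] jawyaw 1.224 z [ 0.     0.002 -1.   ] f [ 0.3 -0.6  1.1] q7 0.9258954189538582 w 0.015267869716768112
```

View pics/s3.png

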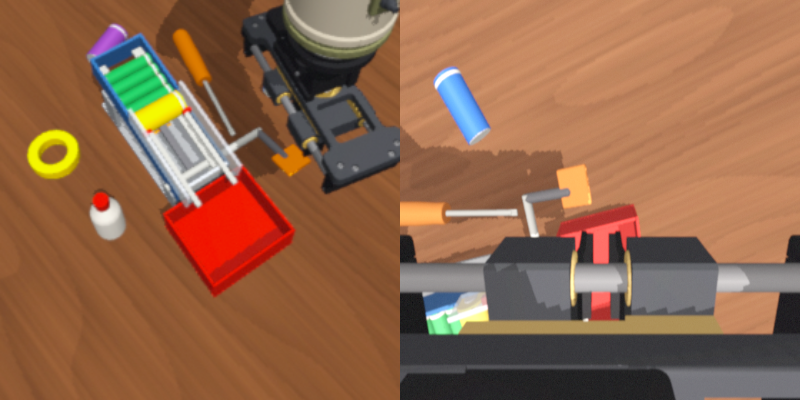

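Scene crop shows the tray flush, square and centred against the feeder. The wrist camera sees the paddle, so I refine its position from there.

```bash
python3 -c "
from h import *
st()
c=calibration('wrist');im=cv2.imread('pics/wrist3.png');h=cv2.cvtColor(im,cv2.COLOR_BGR2HSV)
m=cv2.inRange(h,(10,170,150),(33,255,255));m[:160]=0;m[230:]=0;m[:,:210]=0;m[:,290:]=0
cnt=max(cv2.findContours(m,0,1)[0],key=cv2.contourArea);r=cv2.minAreaRect(cnt);print(r)
w=ray(c,*r[0],.065);print(w,toF(w))
s=cv2.imread('pics/scene3.png');c=calibration('scene');h=cv2.cvtColor(s,cv2.COLOR_BGR2HSV);m=cv2.inRange(h,(0,215,60),(5,255,255))
cnt=max(cv2.findContours(m,0,2)[0],key=cv2.contourArea);a=cv2.approxPolyDP(cv2.convexHull(cnt),6,True)[:,0]
for p in a:print('tray px',p,toF(ray(c,*p,.045)).round(3))"
```

```text
t 6.65 p [ 0.5258 -0.0124  0.1829] F [0.1542 0.0883] jawyaw 1.22 z [-0.     0.001 -1.   ] f [-0.1  0.3  0.6] q7 0.9229931778654378 w 0.007185708136476212
((260.5, 182.5), (1.0, 3.0), 0.0)
[ 0.49815694 -0.01976707  0.065     ] [0.1431945  0.11465416]
tray px [301 247] [0.094 0.059]
tray px [336 291] [0.197 0.057]
tray px [280 337] [ 0.205 -0.066]
tray px [244 279] [ 0.087 -0.06 ]
```

```bash
python3 -c "
from h import *
c=calibration('wrist');im=cv2.imread('pics/wrist3.png');h=cv2.cvtColor(im,cv2.COLOR_BGR2HSV)
print(h[190:203:4,236:252:5].tolist())
w=ray(c,243.6,195.3,.065);print(w,toF(w))
m=cv2.inRange(h,(8,140,205),(33,255,255));k,l,s,ce=cv2.connectedComponentsWithStats(m)
for i in range(1,k):
  if s[i,4]>80:print(s[i],ce[i],ray(c,*ce[i],.065))"
```

```text
[[[17, 154, 255], [17, 156, 255], [17, 153, 255], [17, 156, 255]], [[17, 154, 255], [17, 155, 255], [17, 153, 255], [17, 153, 255]], [[11, 125, 227], [17, 155, 255], [17, 154, 255], [17, 154, 255]], [[174, 9, 141], [17, 154, 255], [17, 153, 255], [17, 152, 255]]]
[ 0.50337867 -0.03680455  0.065     ] [0.12702078 0.10717398]
[ 219  172   50   47 1658] [244.83232811 194.96260555] [ 0.50346423 -0.03573788  0.065     ]
[   0  212   63   26 1452] [ 28.98829201 224.34779614] [ 0.46411321 -0.21741667  0.065     ]
```

apply_moves --deltas '[{"translation": [-0.0075, -0.008, 0], "turn": [0, 0, 0.1], "hand": 0.0}, {"translation": [-0.0075, -0.008, -0.02], "turn": [0, 0, 0.1], "hand": 0.0}, {"translation": [-0.0075, -0.008, -0.03], "turn": [0, 0, 0], "hand": 0.0}, {"translation": [0, 0, -0.02], "turn": [0, 0, 0], "hand": 0.0}, {"translation": [0, 0, 0], "turn": [0, 0, 0], "hand": 0.0}]'

```text
time: 7.15
ee_pos: [0.5059, -0.0332, 0.1127]
eef_rot: [0.081, 0.997, 0.0, 0.002]
ft_force: [0.1, 0.7, 0.1]
width: 0.0005
```

apply_moves --deltas '[{"translation": [0, 0, 0], "turn": [0, 0, 0], "hand": 0.0}]'

```text
time: 7.25
ee_pos: [0.5065, -0.0322, 0.1133]
eef_rot: [0.082, 0.997, 0.001, 0.002]
ft_force: [-0.5, 0.6, -1.0]
width: 0.0004
```

```bash
python3 -c "
from h import *
st()"
```

```text
t 7.25 p [ 0.5065 -0.0322  0.1133] F [0.132  0.1047] jawyaw 1.407 z [ 0.004  0.001 -1.   ] f [-0.5  0.6 -1. ] q7 1.0933500189855923 w 0.0004423614669598171
```

apply_moves --deltas '[{"translation": [-0.003, -0.004, -0.006], "turn": [0, 0, 0], "hand": 0.0}, {"translation": [0, 0, -0.006], "turn": [0, 0, 0], "hand": 0.0}, {"translation": [0, 0, -0.005], "turn": [0, 0, 0], "hand": 0.0}, {"translation": [0, 0, -0.004], "turn": [0, 0, 0], "hand": 0.0}, {"translation": [0, 0, -0.003], "turn": [0, 0, 0], "hand": 0.0}]'

```text
time: 7.75
ee_pos: [0.5059, -0.0354, 0.0906]
eef_rot: [0.083, 0.997, 0.0, 0.004]
ft_force: [0.1, 0.5, 0.8]
width: 0.0007
```

apply_moves --deltas '[{"translation": [0, 0, -0.003], "turn": [0, 0, 0], "hand": 0.0}, {"translation": [0, 0, -0.003], "turn": [0, 0, 0], "hand": 0.0}, {"translation": [0, 0, -0.003], "turn": [0, 0, 0], "hand": 0.0}]'

```text
time: 8.05
ee_pos: [0.506, -0.0353, 0.0809]
eef_rot: [0.083, 0.997, 0.001, 0.004]
ft_force: [0.6, 1.4, 3.4]
width: 0.0001
```

```bash
python3 -c "
from h import *
st()"
```

```text
t 8.05 p [ 0.506  -0.0353  0.0809] F [0.1289 0.1048] jawyaw 1.405 z [ 0.009  0.    -1.   ] f [0.6 1.4 3.4] q7 1.0604616342673439 w 0.0001223734830432495
```

apply_moves --deltas '[{"translation": [0, 0, -0.003], "turn": [0, 0, 0], "hand": 0.0}, {"translation": [0, 0, -0.003], "turn": [0, 0, 0], "hand": 0.0}, {"translation": [0, 0, -0.003], "turn": [0, 0, 0], "hand": 0.0}, {"translation": [0, 0, -0.003], "turn": [0, 0, 0], "hand": 0.0}, {"translation": [0, 0, -0.003], "turn": [0, 0, 0], "hand": 0.0}]'

```text
time: 8.55
ee_pos: [0.5066, -0.0329, 0.0665]
eef_rot: [0.082, 0.997, 0.001, 0.005]
ft_force: [-2.3, 0.1, 6.2]
width: 0.0004
```

```bash
python3 -c "
from h import *
st()"
```

```text
t 8.55 p [ 0.5066 -0.0329  0.0665] F [0.1313 0.1045] jawyaw 1.406 z [ 0.01   0.002 -1.   ] f [-2.3  0.1  6.2] q7 1.04095343540489 w 0.0003502543479464014
```

apply_moves --deltas '[{"translation": [0, -0.001, -0.003], "turn": [0, 0, 0], "hand": 0.0}, {"translation": [0, -0.0005, -0.003], "turn": [0, 0, 0], "hand": 0.0}, {"translation": [0, -0.0005, -0.003], "turn": [0, 0, 0], "hand": 0.0}, {"translation": [0, 0, -0.002], "turn": [0, 0, 0], "hand": 0.0}]'

```text
time: 8.95
ee_pos: [0.5068, -0.0329, 0.0562]
eef_rot: [0.081, 0.997, 0.002, 0.005]
ft_force: [-2.1, -2.1, 5.3]
width: 0.0004
```

```bash
python3 -c "
from m import *
st()
s,c=save('scene','pics/scene4.png')
h=cv2.cvtColor(cv2.imread('pics/scene4.png'),cv2.COLOR_BGR2HSV);m=cv2.inRange(h,(23,150,120),(33,255,255));k,l,t,ce=cv2.connectedComponentsWithStats(m)
for i in range(1,k):
  if t[i,4]>60:print(t[i],ce[i])"
```

```text
t 8.95 p [ 0.5068 -0.0329  0.0562] F [0.1313 0.1043] jawyaw 1.408 z [ 0.01   0.003 -1.   ] f [-2.1 -2.1  5.3] q7 1.0306455465864532 w 0.0004040210272831125
[226 194  37  30 580] [244.4862069  207.84310345]
[149 221  37  34 818] [167.19193154 237.44743276]
```

apply_moves --deltas '[{"translation": [0, 0, -0.003], "turn": [0, 0, 0], "hand": 0.0}, {"translation": [0, 0, -0.002], "turn": [0, 0, 0], "hand": 0.0}, {"translation": [0, 0, 0], "turn": [0, 0, 0], "hand": 0.0}, {"translation": [0, 0, 0], "turn": [0, 0, 0], "hand": 0.0}]'

```text
time: 9.4
ee_pos: [0.5069, -0.0333, 0.0514]
eef_rot: [0.081, 0.997, 0.001, 0.005]
ft_force: [-2.1, -0.3, 4.2]
width: 0.0005
```

```bash
cat > y.py <<'E'
from m import *
import sys
st()
s,c=save('scene',sys.argv[1])
h=cv2.cvtColor(cv2.imread(sys.argv[1]),cv2.COLOR_BGR2HSV)
for n,lo,hi in(("y",(23,150,120),(33,255,255)),("g",(50,120,60),(80,255,255))):
  k,l,t,ce=cv2.connectedComponentsWithStats(cv2.inRange(h,lo,hi))
  for i in range(1,k):
    if t[i,4]>40:print(n,t[i],ce[i])
E
python3 y.py pics/scene5.png
```

```text
t 9.4 p [ 0.5069 -0.0333  0.0514] F [0.131  0.1041] jawyaw 1.408 z [ 0.009  0.002 -1.   ] f [-2.1 -0.3  4.2] q7 1.0237949013942929 w 0.0005107828322812429
y [149 221  37  34 818] [167.19070905 237.47555012]
y [251 229  37  32 608] [269.62171053 244.11513158]
g [ 205  171   45   40 1007] [226.98808342 190.6285998 ]
```

The yellow cell is over the gate and rolling. I hold the paddle down until it lands.

apply_moves --deltas '[{"translation": [0, 0, 0], "turn": [0, 0, 0], "hand": 0.0}, {"translation": [0, 0, 0], "turn": [0, 0, 0], "hand": 0.0}, {"translation": [0, 0, 0], "turn": [0, 0, 0], "hand": 0.0}, {"translation": [0, 0, 0], "turn": [0, 0, 0], "hand": 0.0}, {"translation": [0, 0, 0], "turn": [0, 0, 0], "hand": 0.0}]'

```text
time: 9.95
ee_pos: [0.507, -0.0332, 0.0517]
eef_rot: [0.081, 0.997, 0.001, 0.005]
ft_force: [-1.7, -0.6, 4.9]
width: 0.0003
```

apply_moves --deltas '[{"translation": [0, 0, 0], "turn": [0, 0, 0], "hand": 0.0}, {"translation": [0, 0, 0], "turn": [0, 0, 0], "hand": 0.0}, {"translation": [0, 0, 0], "turn": [0, 0, 0], "hand": 0.0}, {"translation": [0, 0, 0], "turn": [0, 0, 0], "hand": 0.0}, {"translation": [0, 0, 0], "turn": [0, 0, 0], "hand": 0.0}]'

```text
time: 10.45
ee_pos: [0.5069, -0.0333, 0.0517]
eef_rot: [0.081, 0.997, 0.001, 0.005]
ft_force: [-2.6, -0.3, 6.3]
width: 0.0004
```

```bash
python3 y.py pics/scene6.png; python3 -c "
import cv2
a=cv2.imread('pics/scene6.png')[130:410,130:410];cv2.imwrite('pics/s6.png',cv2.resize(a,(560,560)))"
```

```text
t 10.45 p [ 0.5069 -0.0333  0.0517] F [0.131  0.1041] jawyaw 1.408 z [ 0.009  0.001 -1.   ] f [-2.6 -0.3  6.3] q7 1.0238282054748846 w 0.0004097834508631511
y [149 221  37  34 818] [167.23349633 237.48410758]
y [284 290  35  30 484] [301.49586777 304.04132231]
g [ 205  171   45   40 1010] [226.9960396  190.60990099]
```

View pics/s6.png

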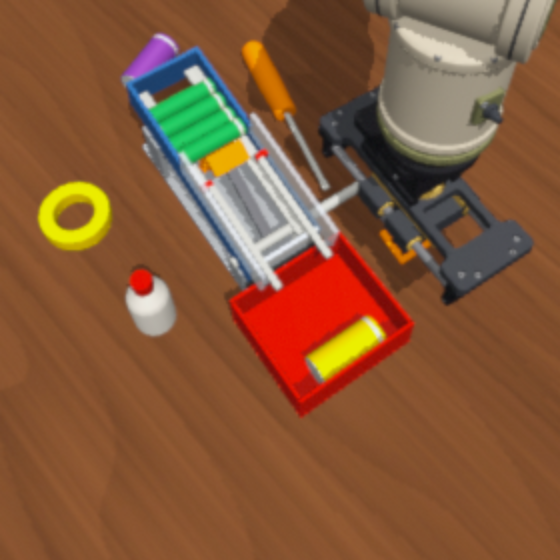

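The yellow cell lies in the tray at (345,348), the tray is still docked, and the fork holds the greens back. Now I ease the paddle up.

apply_moves --deltas '[{"translation": [0, 0, 0.002], "turn": [0, 0, 0], "hand": 0.0}, {"translation": [0, 0, 0.003], "turn": [0, 0, 0], "hand": 0.0}, {"translation": [0, 0, 0.003], "turn": [0, 0, 0], "hand": 0.0}, {"translation": [0, 0, 0.003], "turn": [0, 0, 0], "hand": 0.0}, {"translation": [0, 0, 0.003], "turn": [0, 0, 0], "hand": 0.0}]'

```text
time: 11.0
ee_pos: [0.507, -0.033, 0.0666]
eef_rot: [0.081, 0.997, 0.001, 0.005]
ft_force: [-1.3, -0.9, 4.0]
width: 0.0007
```

apply_moves --deltas '[{"translation": [0, 0, 0.003], "turn": [0, 0, 0], "hand": 0.0}, {"translation": [0, 0, 0.003], "turn": [0, 0, 0], "hand": 0.0}, {"translation": [0, 0, 0.003], "turn": [0, 0, 0], "hand": 0.0}, {"translation": [0, 0, 0.003], "turn": [0, 0, 0], "hand": 0.0}]'

```text
time: 11.4
ee_pos: [0.507, -0.0343, 0.0795]
eef_rot: [0.082, 0.997, 0.001, 0.005]
ft_force: [-0.7, -2.0, 1.2]
width: -0.0
```

```bash
python3 y.py pics/scene7.png
```

```text
t 11.4 p [ 0.507  -0.0343  0.0795] F [0.13   0.1039] jawyaw 1.407 z [ 0.01  0.   -1.  ] f [-0.7 -2.   1.2] q7 1.057892768418203 w -1.4509302175335541e-05
y [149 221  37  34 817] [167.19583843 237.49571603]
y [284 290  35  30 484] [301.48966942 304.04545455]
g [ 206  172   45   41 1038] [227.97687861 192.21676301]
```

apply_moves --deltas '[{"translation": [0, 0, 0.002], "turn": [0, 0, 0], "hand": 0.0}, {"translation": [0, 0, 0.002], "turn": [0, 0, 0], "hand": 0.0}, {"translation": [0, 0, 0.002], "turn": [0, 0, 0], "hand": 0.0}, {"translation": [0, 0, 0.003], "turn": [0, 0, 0], "hand": 0.0}, {"translation": [0, 0, 0.004], "turn": [0, 0, 0], "hand": 0.0}]'

```text
time: 11.95
ee_pos: [0.5069, -0.0333, 0.0933]
eef_rot: [0.081, 0.997, 0.001, 0.005]
ft_force: [-0.5, -0.8, -0.7]
width: 0.0008
```

apply_moves --deltas '[{"translation": [0, 0, 0.01], "turn": [0, 0, 0], "hand": 0.0}, {"translation": [0, 0, 0.03], "turn": [0, 0, 0], "hand": 0.0}, {"translation": [0, 0, 0.04], "turn": [0, 0, 0], "hand": 0.0}, {"translation": [-0.02, 0.03, 0.03], "turn": [0, 0, 0], "hand": 0.0}, {"translation": [-0.02, 0.04, 0], "turn": [0, 0, 0], "hand": 0.0}]'

```text
time: 12.45
ee_pos: [0.4673, 0.0356, 0.2091]
eef_rot: [0.084, 0.996, 0.004, 0.004]
ft_force: [-0.4, 0.8, 0.1]
width: 0.0005
```

apply_moves --deltas '[{"translation": [-0.01, 0.04, 0], "turn": [0, 0, 0], "hand": 0.0}, {"translation": [0, 0.04, 0], "turn": [0, 0, 0], "hand": 0.0}, {"translation": [0, 0.04, 0], "turn": [0, 0, 0], "hand": 0.0}, {"translation": [0, 0.04, 0], "turn": [0, 0, 0], "hand": 0.0}, {"translation": [0, 0, 0], "turn": [0, 0, 0], "hand": 0.0}]'

```text
time: 12.95
ee_pos: [0.4534, 0.2071, 0.2144]
eef_rot: [0.082, 0.997, 0.001, 0.008]
ft_force: [-0.4, -0.2, -0.3]
width: 0.0004
```

```bash
python3 y.py pics/scene8.png; python3 -c "
from h import *
a=cv2.imread('pics/scene8.png')[130:410,130:410];save('top','pics/top8.png');b=cv2.imread('pics/top8.png')[120:270,170:380]
cv2.imwrite('pics/s8.png',np.hstack([cv2.resize(a,(400,400)),cv2.resize(b,(400,400))]))"
```

```text
t 12.95 p [0.4534 0.2071 0.2144] F [0.3619 0.1897] jawyaw 1.407 z [ 0.017  0.001 -1.   ] f [-0.4 -0.2 -0.3] q7 0.6839526538235231 w 0.00043636411099598786
y [149 220  37  35 822] [167.22141119 237.44890511]
y [284 290  35  30 485] [301.41030928 304.0556701 ]
g [242 216  41  42 876] [261.58333333 236.23858447]
```

View pics/s8.png

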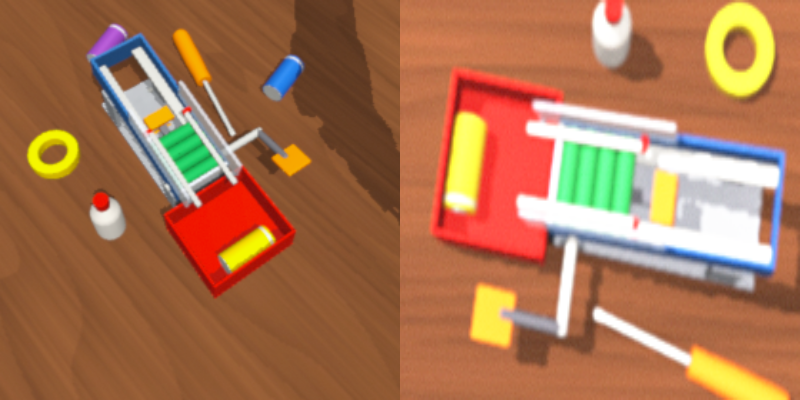

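All four green cells are queued at the end stop, the yellow cell is in the docked tray and the paddle is up. One quick check for rest and paddle height, then I hand in.

apply_moves --deltas '[{"translation": [0, 0, 0], "turn": [0, 0, 0], "hand": 0.0}, {"translation": [0, 0, 0], "turn": [0, 0, 0], "hand": 0.0}, {"translation": [0, 0, 0], "turn": [0, 0, 0], "hand": 0.0}, {"translation": [0, 0, 0], "turn": [0, 0, 0], "hand": 0.0}, {"translation": [0, 0, 0], "turn": [0, 0, 0], "hand": 0.0}]'

```text
time: 13.55
ee_pos: [0.4567, 0.1962, 0.2143]
eef_rot: [0.089, 0.996, -0.001, 0.008]
ft_force: [0.9, 0.2, -0.2]
width: 0.0005
```

```bash
python3 y.py pics/scene9.png
python3 - <<'E'
from h import *
for f in("scene0","scene9"):
    h=cv2.cvtColor(cv2.imread(f"pics/{f}.png"),cv2.COLOR_BGR2HSV);m=cv2.inRange(h,(14,180,150),(22,255,255));m[:220]=0;m[265:]=0;m[:,:310]=0;m[:,360:]=0
    print(f,"paddle",cv2.moments(m,True)["m10"]/m.astype(bool).sum(),cv2.moments(m,True)["m01"]/m.astype(bool).sum())
c=calibration("scene");h=cv2.cvtColor(cv2.imread("pics/scene9.png"),cv2.COLOR_BGR2HSV);m=cv2.inRange(h,(0,215,60),(5,255,255))
cnt=max(cv2.findContours(m,0,2)[0],key=cv2.contourArea)
for p in cv2.approxPolyDP(cv2.convexHull(cnt),6,True)[:,0]:print('tray',toF(ray(c,*p,.045)).round(3))
order.close_job()
E
```

```text
t 13.55 p [0.4567 0.1962 0.2143] F [0.3515 0.185 ] jawyaw 1.392 z [ 0.017 -0.004 -1.   ] f [ 0.9  0.2 -0.2] q7 0.691545592418773 w 0.0005352288652406745
y [149 221  37  34 821] [167.21924482 237.47015834]
y [284 290  35  30 485] [301.41030928 304.0556701 ]
g [242 216  41  42 876] [261.58333333 236.23858447]
scene0 paddle 334.1700288184438 241.78674351585013
scene9 paddle 334.1661891117478 241.78510028653295
tray [0.093 0.057]
tray [0.199 0.055]
tray [ 0.206 -0.067]
tray [ 0.088 -0.058]
the job is handed in; nothing more can be done
```

The job is done and handed in at about 13.6 s; no verdict was reported. I pushed the tray square against the bumper with the open fingers. I then pressed the paddle about 30 mm down at roughly 30 mm/s, waited for the yellow cell to roll into the tray, and eased the paddle back up at about the same speed.

**Last checks:**
- **Tray:** its centre is at about x = 146 mm, y = -3 mm in the feeder's frame. The edges measured by camera differ from square by about 0.07–0.1 rad. The last picture shows the tray flush and square, so I put that down to measuring error, but it is close to the 0.12 rad limit.
- **Cells:** the yellow cell lies in the tray and the four green cells are queued at the end stop, judged from the pictures. Two pictures about 0.6 s apart show no movement.
- **Paddle:** back at its starting position to within 0.01 pixel. I had no direct reading of the ejector joint's angle or speed.
- **Bottle, tape roll and screwdriver:** the bottle and screwdriver look unmoved, and the tape roll measured in the same place as at the start.
- **Robot:** the arm is clear of everything.

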